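# Bring a spread circlip to the axle groove

### The arm

A 6-joint arm with a two-finger parallel gripper is mounted at the origin on the work surface. World frame = base frame: x ahead of the robot, y to its left, z up, the work surface at z = 0. Lengths are in mm, angles in rad, forces in N, time in s.
With the tool pointing down it reaches from about 275 to 750 mm from the base axis. Payload 10.2 kg.
Tool frame: the origin (TCP) lies at the very end of the fingers, on their centre line; the grasp point (between the pads) lies 19 mm behind it; z points along the fingers, y is the direction in which the jaws open and shut (so a half turn about z gives the same grasp; the last joint's range is limited). The gripper opens to 85 mm and grips with 20 to 120 N. Pads are 22 mm wide; open, the fingers measure 114 mm over their backs; the gripper's body (76 mm by 85 mm) begins 54 mm behind the grasp point. The pads swing forward as they close: fully open they stand 13 mm farther back than shut.
Start: joints at [1.085, 0.313, 1.498, -0, 1.331, -0.223], TCP at [136.4, 506.977, 231.294] pointing down, gripper open.
Joint ranges: [-2.94, 2.94], [-0.97, 2.17], [0.19, 2.56], [-1.23, 4.37], [0.02, 3.11], [-2.88, 2.88]. Speed limits (rad/s): [2.39, 2.39, 3.01, 3.14, 3.14, 3.14].

### API

Orientations are given as a unit quaternion [w, x, y, z].
In Python, from rig import * gives the robot as it stands. The module is installed in compiled form; this text tells all that it offers.
- The arm moves only by the shell command python3 -m crank 'ROWS' [FORCE]. ROWS is a JSON object of lists of equal length, an entry for each row: "dp": the shift along the world's x, y, z in cm, a list of three; "delta_rot": the turn, a rotation vector about the world's x, y, z in degrees, a list of three; "claw": the closure in counts, from 0 (fully open) to 255 (shut). A call has 1 to 10 rows; each row shifts and turns the commanded pose from where the row before left it; what a row does not reach is not made up. A row lasts 1/10 s, in which the tool goes at most 50 mm and 8.59 degrees, less where a joint would pass 70% of its speed; a pose out of reach is approached as far as the arm can. A call is refused whole if a number of a shift passes 5 or a number of a turn 8.59, either way. A call with a gripper value outside its range is refused whole. The fingers move at their own pace and stop on an object; FORCE is the grip in N (left out, the last holds). Time passes only in rows, so rows that do not move let the fingers close. It gives the time, the measured TCP pose, the force and the opening at its end, in the units of the state.
- sense(): the state, without advancing time (a new reading comes with each control period).
- capture(name): name is "side" or "top"; returns (picture, depth): 480x640x3 uint8, red, green, blue; 480x640 float32, mm along the optical axis (not along the pixel's ray), 0 where there is no reading.
- camera_model(name): a dict with "fx", "fy", "cx", "cy" (pixels), "dist_coeffs" ([k1, k2, p1, p2, k3] as OpenCV has them; the pictures are not rectified), "cam_to_world" (4x4, takes a point from camera to world coordinates). Camera axes: x right, y up, looking along -z (the intrinsics and any distortion apply to the point x, -y, -z); pixel columns grow to the right and rows downward; lengths in mm; the calibration is good to about 2 mm. A picture is of the moment at which its call begins. camera_model takes no time and is no camera call.
- finish_job(): hands the job in, once; it reports no verdict.
Trained networks look in the newest picture that a camera, given by its name, has taken for a name from the list of things; names that differ only in an ending like _2 or _b are one class to them, and where a whole thing is asked for, a point or a joint stands for the part that bears it (a point fixed in the world has none). Each returns a list of dicts, best first, with "p" (0 to 1); they miss things now and then, are a little off and sometimes report something else, mostly with a low value. They report only what shows in the picture. A call takes as long as a camera call. They do not tell look-alikes from the thing itself.
- boxes_of(camera, target): "centre" ([column, row] in pixels, amid what is visible of it).
- masks_of(camera, target): "region" (480x640 bool, what is visible of it) and "centre" ([column, row] in pixels, amid what is visible of it).
- pinpoint(camera, target): "centre" ([column, row] in pixels: a listed point, or the origin of a listed thing).
The state is a dict: "time_s": time; "joints": joint angles; "dq": joint speeds; "tau": joint torques, N m; "eef_pos": TCP position; "ee_rot": TCP orientation; "force": force on the tool from outside, world axes, zero at the start; "wrist_torque": the same for the moment, N m; "grip_width": opening from 0.0 (shut) to 1.0 (fully open).
Only numpy, scipy, OpenCV 4.12 (cv2) and the standard library are available. Lean on these libraries where they do the work, as an engineer would, in place of code of your own. Each camera call takes 0.05 s, during which the arm holds its last target.

### The job

First turn the yellow turnbutton on the fixture fully over the aluminium clamp frame. Then lift the circlip pliers off their stand, squeeze the red handles right home so that the ring on the tips is spread, bring the spread ring over the upright axle stub and slide it down until it lies level with the groove, right on the pulley. Finish while still holding the pliers squeezed there, with the ring flat round the axle at the groove; leave the coil, the collar and the screwdriver alone.

Things in the scene. Friction and masses are not known exactly. Their poses are not given: they have to be found in the camera images.
- fixture: Fixed fixture. Origin on the table under the axle, z up. Green base 20 mm high, x -130 to +70, y -70 to +70 mm; aluminium clamp frame 120 x 120 mm, top at 30 mm; dark pulley, radius 35 mm, top at 48 mm; steel axle stub, 29 mm diameter, end at 85 mm; groove (brass-coloured, 23 mm diameter) right above the pulley, 48 to 53 mm up.
- groove (a point): On the axle's axis, 50 mm above the table, level with the groove: the ring's centre belongs here (lying on the pulley, the 4 mm wire has its middle at this height). The axle's end is 35 mm higher.
- turnbutton (a joint): Angle of the yellow turnbutton: 0 = along the fixture's +y (open), grows clockwise seen from above, pi/2 = points at the axle (fixture's +x), fully over the frame, at its stop. Light friction (0.06 N m), stays where it is left. Starts between 0 and 0.35.
- turn_pivot (a point): Pivot of the turnbutton, on its vertical axis, 40 mm above the table.
- turn_post (a point): Middle of the red round post to hold the turnbutton by: diameter 14 mm, upright, from 40 to 68 mm above the table, 45 mm from the pivot (this point is 56 mm above the table). The post may be pinched from above and led round the pivot; it turns between the fingers.
- stand: Fixed blue stand: base plate 100 x 100 x 12 mm and a column 40 mm (x) by 34 mm (y), top at 110 mm, with a 17 x 15 mm socket 35 mm deep in its top. Origin on the table under the socket. The pliers hang from it with their square peg in the socket; their origin is 30 mm to the stand's +x.
- pliers: Loose circlip pliers, about 0.34 kg, upright, jaws down. Origin on the pivot, 115 mm up at the start; x points from peg to ring, y to the left handle, z up. A tab runs to x -50 mm; its peg (14 x 12 mm, at x -30 mm) reaches 35 mm below the origin, 30 mm of it in the stand's socket with 1.5 mm play: lift straight up over 35 mm. The ring is captive on the jaw tips, 75 mm below the origin, to +x.
- grip_point (a point): Midway between the red grips, 62 mm above the pliers' origin: grip here from above, closing along the pliers' y. Grips are 24 mm wide (along x), 39 to 85 mm above the origin. Relaxed they lean out: about 63 mm over their tops, 50 mm over their feet (along y); squeezed home they stand upright, 36 mm over the outsides.
- ring_center (a point): Centre of the spread ring, fixed in the pliers: 24 mm to +x of their origin and 75 mm below. Ring of brass-coloured round wire, 4 mm thick, outside radius 23 mm; spread, its inside is 37 mm across, so 4 mm clear of the axle all round; relaxed, only about 26 mm wide, so it does not pass over the axle.
- handle_left (a joint): Angle of the left handle: 0 = relaxed, 0.166 = squeezed to the stop (ring fully spread). A spring pushes it back (about 7 N at each grip when squeezed home). Both handles move together, as do the two halves of the ring.
- coil: Bystander: loose dark heater coil with a brass fitting, about 52 mm in diameter and 34 mm high (fitting to 44 mm), origin under its centre.
- collar: Bystander: loose steel collar, 52 mm in diameter, 18 mm high, origin under its centre.
- driver: Bystander: screwdriver with a yellow handle, about 200 mm long, lying on the table.
Things that resemble listed ones, but are neither listed nor needed, are in the scene too. Several things have the shape of the stand; the one meant has the colours described above.

How it is judged:
By the outcome, as a careful person would: the job done as asked, in the order asked, and still so for the second after the job is handed in, while the arm keeps its last pose, push and grip.
It also fails if it takes over 58 s, if anything falls off the work surface, if the arm or the gripper's body presses on something with over 40 N, if the wrist force passes 120 N, or if a joint passes its speed limit or range.

## Working session

There is one attempt and no reset: what is moved stays moved. The work goes in short steps, Python scripts to look and compute and a shell command to move; the robot and the scene stay as the last step left them, time stands still between calls to the robot, and variables do not carry over. Pictures are saved under pics/ and viewed, and the job is handed in when it is done.

```bash
mkdir -p pics; ls; cat > h.py <<'E'
from rig import *
import numpy as np, cv2
def ray(cam,uv):
    m=camera_model(cam);K=np.array([[m['fx'],0,m['cx']],[0,m['fy'],m['cy']],[0,0,1]])
    p=cv2.undistortPoints(np.array([[uv]],float),K,np.array(m['dist_coeffs'],float))[0,0]
    T=np.array(m['cam_to_world']);d=T[:3,:3]@np.array([p[0],-p[1],-1]);return T[:3,3],d
def at_z(cam,uv,z):
    o,d=ray(cam,uv);return o+d*(z-o[2])/d[2]
def at_depth(cam,uv,D):
    o,d=ray(cam,uv);return o+d*D
def proj(cam,P):
    m=camera_model(cam);K=np.array([[m['fx'],0,m['cx']],[0,m['fy'],m['cy']],[0,0,1]])
    T=np.linalg.inv(np.array(m['cam_to_world']));q=T[:3,:3]@np.array(P,float)+T[:3,3]
    q=q*[1,-1,-1]
    return cv2.projectPoints(q.reshape(1,1,3),np.zeros(3),np.zeros(3),K,np.array(m['dist_coeffs'],float))[0][0,0]
def tri(uva,uvb,a='top',b='side'):
    o1,d1=ray(a,uva);o2,d2=ray(b,uvb)
    A=np.stack([d1,-d2],1);s=np.linalg.lstsq(A,o2-o1,rcond=None)[0]
    p,q=o1+d1*s[0],o2+d2*s[1];return (p+q)/2,np.linalg.norm(p-q)
def save(n,im): cv2.imwrite('pics/'+n+'.png',im[:,:,::-1])
def crop(n,im,c,w=80,s=5):
    x,y=map(int,c);x0=max(0,x-w);y0=max(0,y-int(w*.75))
    k=im[y0:y+int(w*.75),x0:x+w];k=cv2.resize(k,None,fx=s,fy=s,interpolation=cv2.INTER_CUBIC);save(n,k);print(n,'origin',x0,y0,'scale',s)
E
python3 - <<'E'
from h import *
np.set_printoptions(precision=1,suppress=True)
for c in ['top','side']:
    im,d=capture(c);save(c+'0',im);np.savez(c+'0.npz',im=im,d=d)
    for t in ['fixture','groove','turn_pivot','turn_post','stand','pliers','grip_point','ring_center']:
        print(c,t,[(round(r['p'],2),np.round(r['centre'])) for r in pinpoint(c,t)][:4])
    print(camera_model(c)['cam_to_world'])
print(sense()['time_s'])
E
```

```text
pics
top fixture [(0.82, array([425., 266.]))]
top groove [(0.97, array([426., 264.]))]
top turn_pivot [(0.71, array([424., 313.]))]
top turn_post [(0.74, array([403., 310.])), (0.47, array([426., 263.])), (0.4, array([224., 246.]))]
top stand [(0.81, array([232., 183.])), (0.7, array([240., 278.])), (0.62, array([182., 336.]))]
top pliers [(0.58, array([233., 254.]))]
top grip_point [(0.9, array([226., 243.]))]
top ring_center [(0.9, array([240., 247.])), (0.59, array([338., 182.]))]
[[   0.     1.    -0.2  429.5]
 [  -1.     0.    -0.    58.4]
 [  -0.     0.2    1.  1054.2]
 [   0.     0.     0.     1. ]]
side fixture [(0.73, array([342., 190.]))]
side groove [(0.92, array([346., 172.]))]
side turn_pivot [(0.76, array([390., 185.]))]
side turn_post [(0.59, array([387., 192.]))]
side stand [(0.93, array([234., 346.])), (0.8, array([430., 411.])), (0.79, array([352., 341.])), (0.66, array([390., 186.]))]
side pliers [(0.65, array([334., 303.]))]
side grip_point [(0.88, array([332., 277.]))]
side ring_center [(0.69, array([319., 324.]))]
[[ -1.    0.1  -0.1 542. ]
 [ -0.1  -0.7   0.7 727.4]
 [ -0.    0.7   0.7 816.5]
 [  0.    0.    0.    1. ]]
0.9
```

View pics/top0.png

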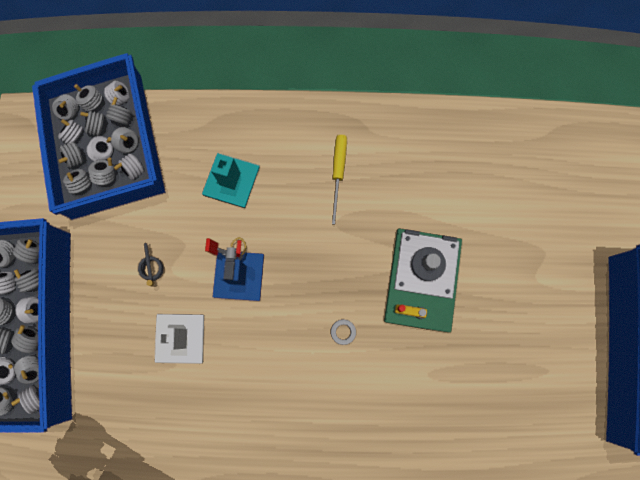

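View pics/side0.png

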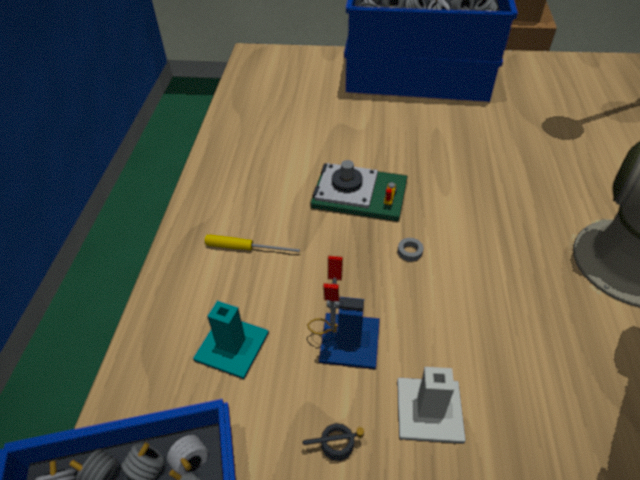

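```bash
python3 - <<'E'
from h import *
np.set_printoptions(precision=1,suppress=True)
z=np.load('top0.npz');s=np.load('side0.npz')
crop('tfix',z['im'],(420,280),70,5);crop('tpl',z['im'],(235,250),60,6)
crop('sfix',s['im'],(365,185),80,5);crop('spl',s['im'],(335,300),80,5)
for n,a,b in [('groove',(426,264),(346,172)),('pivot',(424,313),(390,185)),('post',(403,310),(387,192)),('grip',(226,243),(332,277)),('ring',(240,247),(319,324)),('pl',(233,254),(334,303)),('stand',(240,278),(352,341))]:
    print(n,*tri(a,b))
E
```

```text
tfix origin 350 228 scale 5
tpl origin 175 205 scale 6
sfix origin 285 125 scale 5
spl origin 255 240 scale 5
groove [ 576.2 -151.3   70.6] 7.692690858053254
pivot [ 479.5 -152.8   38.4] 4.696648552567204
post [ 485.6 -107.1   58.3] 8.215166313009039
grip [583.5 226.4 180.6] 4.847278319556922
ring [603.6 223.5  41.8] 1.0010936742180192
pl [577.8 225.1 109.8] 0.3161522174639642
stand [544.7 226.9  -0.2] 1.2181323001405366
```

View pics/tfix.png

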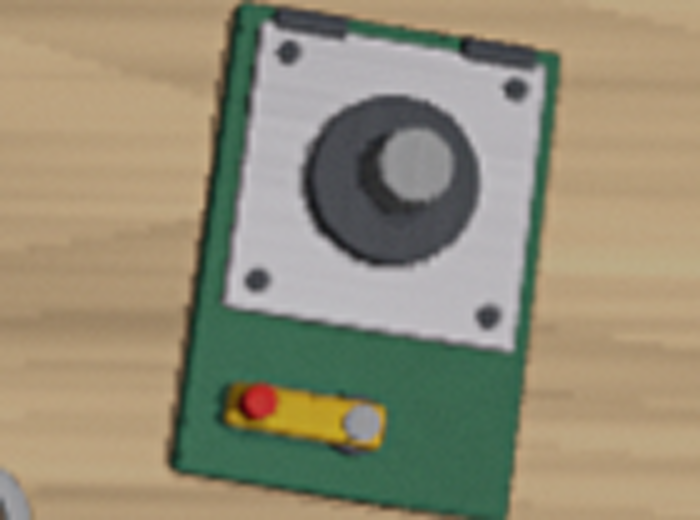

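View pics/tpl.png

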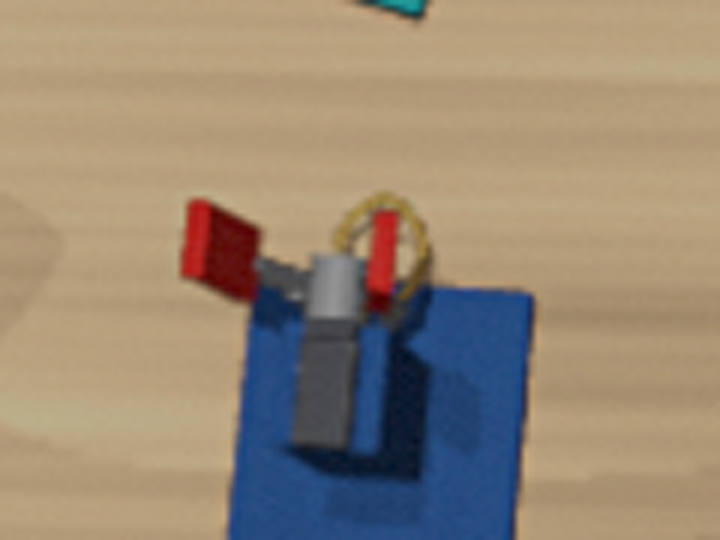

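View pics/sfix.png

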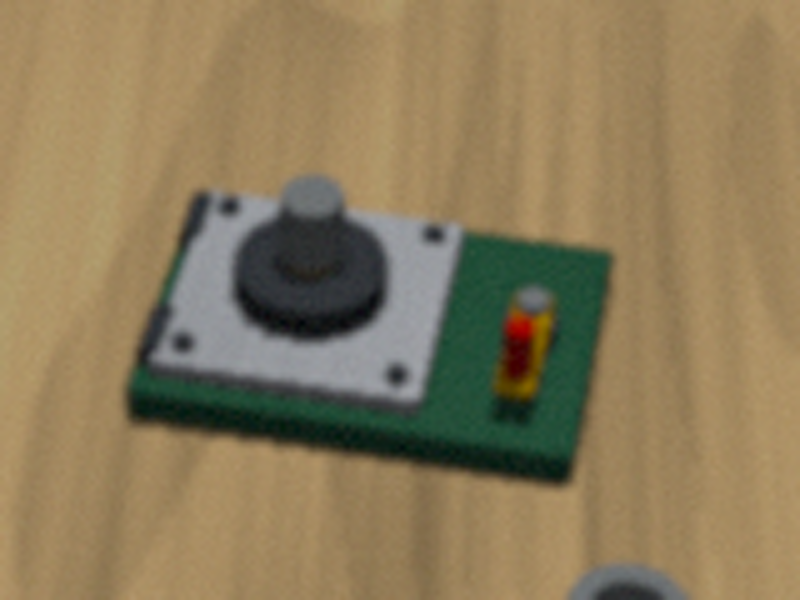

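View pics/spl.png

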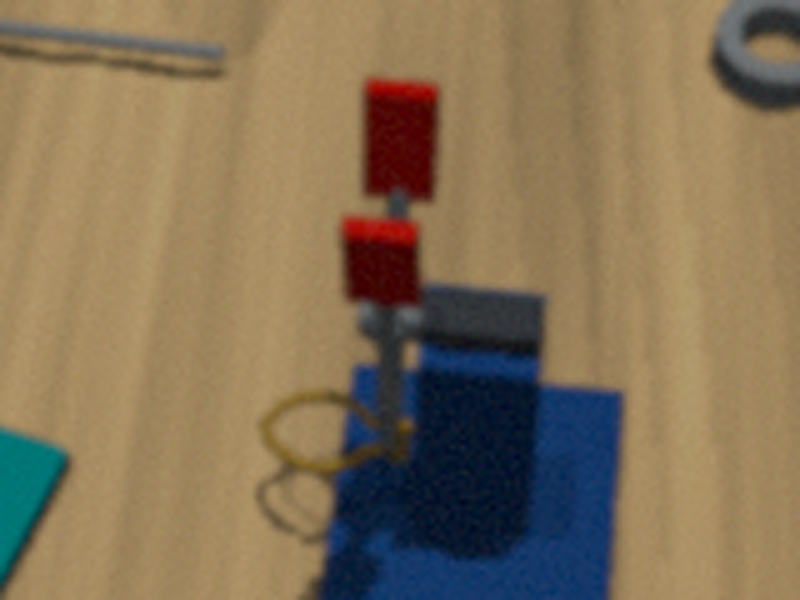

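```bash
python3 - <<'E'
from h import *
np.set_printoptions(precision=1,suppress=True)
c=lambda x,y:(350+(x+.5)/5-.5,228+(y+.5)/5-.5)
s=lambda x,y:(285+(x+.5)/5-.5,125+(y+.5)/5-.5)
print('axle top',at_z('top',c(418,165),85),at_z('side',s(313,198),85))
print('pulley',at_z('top',c(392,180),48),at_z('side',s(311,265),48))
P=[at_z('top',c(*q),30)[:2] for q in [(262,20),(548,62),(515,350),(225,303)]]
print('plate',P,np.mean(P,0))
for a,b in [(3,0),(2,1)]: print(np.degrees(np.arctan2(*(P[b]-P[a])[::-1])))
for a,b in [(1,0),(2,3)]: print(np.degrees(np.arctan2(*(P[b]-P[a])[::-1]))-90)
P=[at_z('side',s(*q),30)[:2] for q in [(205,192),(462,228),(425,403),(150,365)]]
print('plate side',P,np.mean(P,0))
v=P[0]-P[1];w=P[3]-P[2];print([np.degrees(np.arctan2(x[1],x[0])) for x in (v,w)])
print('post',at_z('top',c(258,402),68),at_z('side',s(519,328),68))
print('pivot',at_z('top',c(362,422),50),at_z('side',s(534,297),50))
z=np.load('top0.npz')['d'];print([z[int(q[1]),int(q[0])] for q in [c(418,165),c(362,422),c(258,402)]])
for q in [c(418,165),c(362,422),c(258,402)]: print(at_depth('top',q,z[int(q[1]),int(q[0])]))
print(sense()['ee_rot'])
E
```

```text
axle top [ 577.2 -162.1   85. ] [ 578.2 -161.6   85. ]
pulley [ 576.5 -159.8   48. ] [ 578.2 -160.1   48. ]
plate [array([ 645.3, -110.1]), array([ 630.2, -230.7]), array([ 509.8, -213.8]), array([527. , -94.1])] [ 578.1 -162.2]
-7.69759622482495
-7.977373654106597
-7.1343037596647605
-8.20261897649766
plate side [array([ 631.7, -229.2]), array([ 511.2, -211.8]), array([524.7, -94.2]), array([ 645.6, -109.2])] [ 578.3 -161.1]
[np.float64(-8.196089917990717), np.float64(-7.0654126412884715)]
post [ 484.9 -101.4   68. ] [ 487.4 -103.1   68. ]
pivot [ 478.6 -146.    50. ] [ 479.7 -143.7   50. ]
[np.float32(976.0167), np.float32(1000.50745), np.float32(977.36304)]
[ 576.8 -161.5   87.7]
[ 478.9 -147.2   44.1]
[ 484.8 -101.2   69. ]
[-0.   0.1  1.   0. ]
```

```bash
python3 - <<'E'
from h import *
from scipy.spatial.transform import Rotation as R
np.set_printoptions(precision=2,suppress=True)
s=sense();q=s['ee_rot'];M=R.from_quat([*q[1:],q[0]]).as_matrix();print(M, s['force'])
z=np.load('top0.npz');im=z['im']
# blue base plate: segment
hsv=cv2.cvtColor(im,cv2.COLOR_RGB2HSV)
m=((hsv[:,:,0]>100)&(hsv[:,:,0]<120)&(hsv[:,:,1]>140)).astype(np.uint8);m[:,:195]=0;m[:,290:]=0;m[:235]=0;m[320:]=0
ys,xs=np.nonzero(m);print(len(xs))
h=cv2.convexHull(np.stack([xs,ys],1).astype(np.int32)); 
r=cv2.minAreaRect(h);print(r)
B=cv2.boxPoints(r);P=np.array([at_z('top',b,12)[:2] for b in B]);print(B,P,P.mean(0))
for i in range(4):
    v=P[(i+1)%4]-P[i];print(np.linalg.norm(v),np.degrees(np.arctan2(v[1],v[0])))
E
```

```text
[[-0.97  0.26 -0.  ]
 [ 0.26  0.97  0.  ]
 [ 0.    0.   -1.  ]] [ 0.03 -0.2   1.27]
1773
((237.88555908203125, 275.316162109375), (46.520103454589844, 46.650047302246094), 4.969740867614746)
[[212.69 296.54]
 [216.73 250.06]
 [263.08 254.09]
 [259.04 300.57]] [[502.56 280.35]
 [600.54 277.44]
 [594.28 178.93]
 [496.93 183.31]] [548.58 230.01]
98.02249241302383 -1.6998230398378056
98.71195780542135 -93.6338529870245
97.45562608675627 177.42516531229427
97.20645492010661 86.67717217750129
```

```bash
python3 -m crank '{"dp":[[1.456,-2.54,0],[1.456,-2.54,0],[1.456,-2.54,0],[1.456,-2.54,0],[1.456,-2.54,0],[1.456,-2.54,0],[1.456,-2.54,0],[1.456,-2.54,0],[1.456,-2.54,0],[1.456,-2.54,0]],"delta_rot":[[0,0,0],[0,0,0],[0,0,0],[0,0,0],[0,0,0],[0,0,0],[0,0,0],[0,0,0],[0,0,0],[0,0,0]],"claw":[0,0,0,0,0,0,0,0,0,0]}' 40
```

```text
time_s: 1.9
eef_pos: [282.4, 251.9, 231.4]
ee_rot: [0.0, 0.131, 0.991, 0.0]
force: [1.2, 0.8, 0.2]
grip_width: 0.997
```

```bash
python3 -m crank '{"dp":[[1.454,-2.531,0],[1.454,-2.531,0],[1.454,-2.531,0],[1.454,-2.531,0],[1.454,-2.531,0],[1.454,-2.531,0],[1.454,-2.531,0],[1.454,-2.531,0],[1.454,-2.531,-1],[1.454,-2.531,-1]],"delta_rot":[[0,0,1],[0,0,1],[0,0,1],[0,0,1],[0,0,1],[0,0,1],[0,0,1],[0,0,0],[0,0,0],[0,0,0]],"claw":[0,0,0,0,130,130,130,130,130,130]}' 40
python3 -m crank '{"dp":[[1.454,-2.531,-1],[1.454,-2.531,-1],[1.454,-2.531,-1],[1.454,-2.531,-1],[0,0,-2],[0,0,-2],[0,0,-1],[0,0,0]],"delta_rot":[[0,0,0],[0,0,0],[0,0,0],[0,0,0],[0,0,0],[0,0,0],[0,0,0],[0,0,0]],"claw":[130,130,130,130,130,130,130,130]}' 40
python3 - <<'E'
from h import *
for c in ['top','side']:
    im,d=capture(c);p=sense()['eef_pos'];u=proj(c,p);print(u,proj(c,[486,-102.5,60]));crop(c+'1',im,u,70,5)
E
```

```text
time_s: 2.9
eef_pos: [428.0, -1.3, 211.2]
ee_rot: [0.0, 0.07, 0.998, -0.0]
force: [0.8, -0.8, -0.0]
grip_width: 0.489
time_s: 3.7
eef_pos: [485.1, -101.1, 120.4]
ee_rot: [-0.001, 0.07, 0.998, 0.0]
force: [0.4, -0.0, -0.6]
grip_width: 0.495
[405.78834818 306.0544273 ] [401.11100183 307.65398895]
top1 origin 335 254 scale 5
[391.26717726 171.02748388] [388.781095   193.23213152]
side1 origin 321 119 scale 5
```

View pics/side1.png

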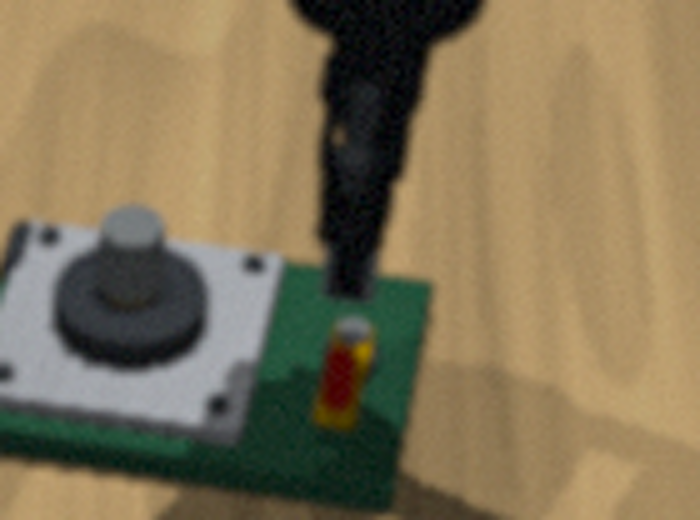

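View pics/top1.png

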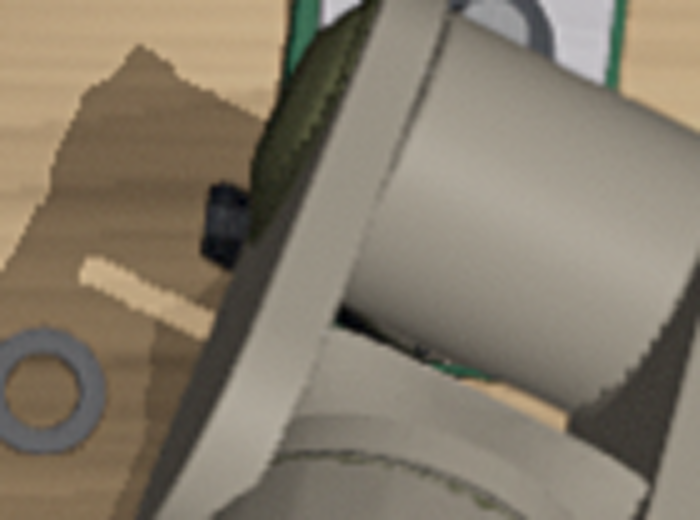

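```bash
python3 -m crank '{"dp":[[0.05,-0.07,-2],[0,0,-2],[0,0,-1.5],[0,0,-1],[0,0,-1.0],[0,0,0],[0,0,0],[0,0,0],[0,0,0],[0,0,0]],"delta_rot":[[0,0,0],[0,0,0],[0,0,0],[0,0,0],[0,0,0],[0,0,0],[0,0,0],[0,0,0],[0,0,0],[0,0,0]],"claw":[130,130,130,130,130,130,180,255,255,255]}' 30
python3 - <<'E'
from h import *
im,d=capture('side');crop('side2',im,(389,190),70,5)
E
```

```text
time_s: 4.8
eef_pos: [486.6, -104.1, 47.2]
ee_rot: [0.001, 0.07, 0.998, -0.002]
force: [-2.7, -11.8, 0.3]
grip_width: 0.149
side2 origin 319 138 scale 5
```

View pics/side2.png

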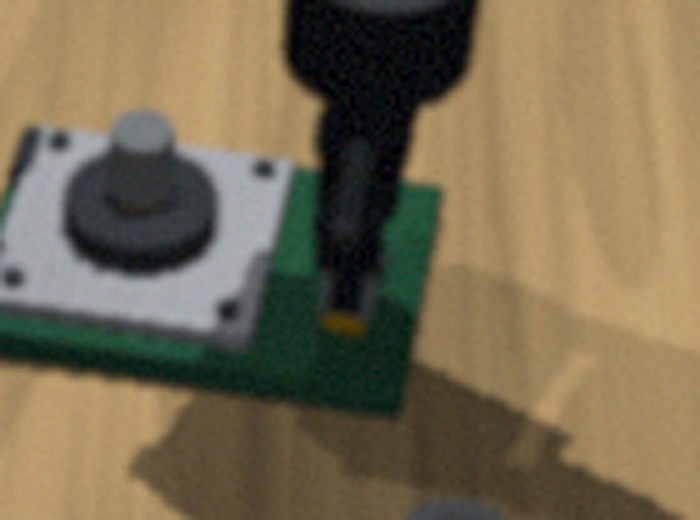

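```bash
python3 - <<'E'
import numpy as np
t=np.radians(np.linspace(10.1,97.7,11));p=4.5*np.stack([np.sin(t),np.cos(t)],1)
print(np.diff(p,axis=0).round(2).tolist(), 47*np.pi/180*45/10)
E
```

```text
[[0.67, -0.17], [0.63, -0.27], [0.58, -0.36], [0.52, -0.45], [0.45, -0.52], [0.36, -0.58], [0.27, -0.63], [0.17, -0.67], [0.07, -0.68], [-0.04, -0.69]] 3.6913713679680074
```

```bash
python3 -m crank '{"dp":[[0.67,-0.27],[0.63,-0.32],[0.58,-0.41],[0.52,-0.45],[0.45,-0.52],[0.36,-0.58],[0.27,-0.63],[0.17,-0.67],[0.07,-0.68],[-0.04,-0.69]],"delta_rot":[[0,0,0]],"claw":[255]}' 2>&1 | tail -1
python3 -m crank '{"dp":[[0.67,-0.27,0],[0.63,-0.32,0],[0.58,-0.41,0],[0.52,-0.45,0],[0.45,-0.52,0]],"delta_rot":[[0,0,0],[0,0,0],[0,0,0],[0,0,0],[0,0,0]],"claw":[255,255,255,255,255]}' 30
```

```text
$.dp[0]: bad value
time_s: 5.35
eef_pos: [516.6, -119.2, 47.4]
ee_rot: [0.002, 0.071, 0.997, 0.002]
force: [12.7, 21.8, 1.2]
grip_width: 0.148
```

```bash
python3 -m crank '{"dp":[[0.46,-0.48,0],[0.37,-0.58,0],[0.22,-0.63,0],[0.09,-0.68,0]],"delta_rot":[[0,0,0],[0,0,0],[0,0,0],[0,0,0]],"claw":[255,255,255,255]}' 30;  python3 -c "
from rig import *
s=sense();print(s['eef_pos'],s['force'])"
```

```text
time_s: 5.75
eef_pos: [530.0, -144.6, 47.8]
ee_rot: [0.005, 0.071, 0.997, 0.0]
force: [20.9, 9.3, -4.2]
grip_width: 0.147
[ 530.0245744  -144.58450766   47.79010628] [20.89851322  9.28830743 -4.22751572]
```

```bash
python3 - <<'E'
from h import *
np.set_printoptions(precision=1,suppress=True)
im,d=capture('side');crop('side3',im,(375,190),70,5)
for P in [(478.7,-148,45),(485,-151,45),(530,-144.6,40),(526,-144.6,40)]:
    u=proj('side',P);print(P,((u-[305,138])*5))
E
```

```text
side3 origin 305 138 scale 5
(478.7, -148, 45) [433.4 232.1]
(485, -151, 45) [419.  226.9]
(530, -144.6, 40) [315.6 240.1]
(526, -144.6, 40) [324.7 240.6]
```

View pics/side3.png

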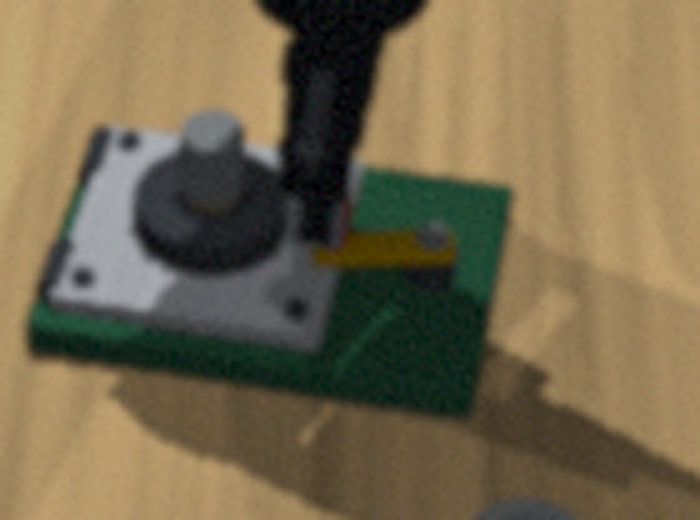

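```bash
python3 -m crank '{"dp":[[0,0,0],[0,0,0],[-0.2,0,0],[0,0,0]],"delta_rot":[[0,0,0],[0,0,0],[0,0,0],[0,0,0]],"claw":[190,190,190,190]}' 30; python3 - <<'E'
from h import *
np.set_printoptions(precision=1,suppress=True)
im,d=capture('side');crop('side4',im,(375,190),70,5)
E
```

```text
time_s: 6.2
eef_pos: [523.6, -145.4, 46.4]
ee_rot: [-0.0, 0.07, 0.998, 0.0]
force: [-0.4, 0.9, -0.4]
grip_width: 0.258
side4 origin 305 138 scale 5
```

View pics/side4.png

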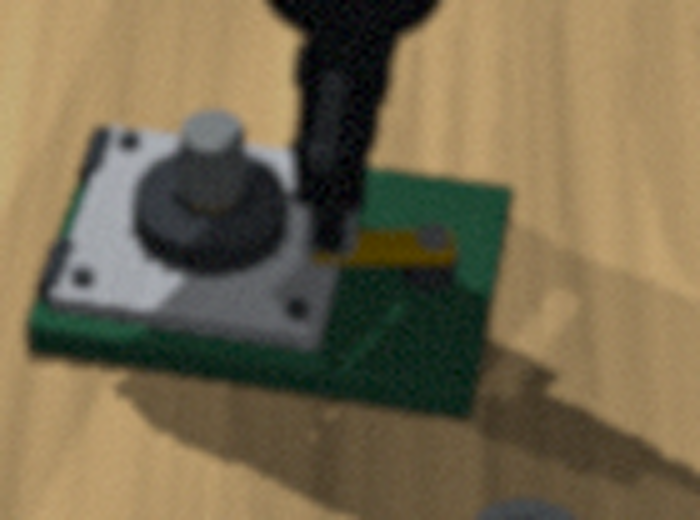

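```bash
python3 -m crank '{"dp":[[0,-0.4,0],[0,-0.4,0],[0,-0.3,0],[-0.1,-0.2,0],[0,0,0]],"delta_rot":[[0,0,0],[0,0,0],[0,0,0],[0,0,0],[0,0,0]],"claw":[190,190,190,190,190]}' 30; python3 - <<'E'
from h import *
np.set_printoptions(precision=1,suppress=True)
im,d=capture('side');crop('side5',im,(375,190),70,5)
E
```

```text
time_s: 6.75
eef_pos: [522.8, -158.8, 46.3]
ee_rot: [-0.0, 0.07, 0.998, -0.0]
force: [-0.1, -0.5, 0.2]
grip_width: 0.26
side5 origin 305 138 scale 5
```

View pics/side5.png

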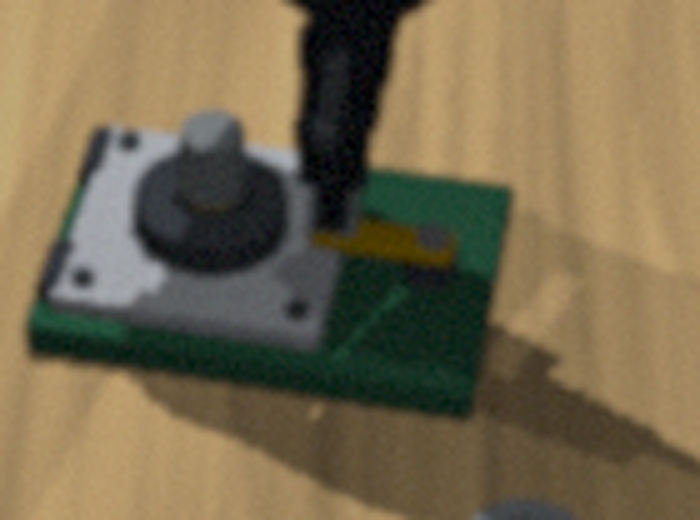

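```bash
python3 -m crank '{"dp":[[0,-0.2,0],[0,-0.2,0],[0,0,0]],"delta_rot":[[0,0,0],[0,0,0],[0,0,0]],"claw":[190,190,190]}' 30; python3 -m crank '{"dp":[[0,-0.15,0],[0,0,0]],"delta_rot":[[0,0,0],[0,0,0]],"claw":[190,190]}' 30
```

```text
time_s: 7.1
eef_pos: [522.6, -159.6, 46.1]
ee_rot: [-0.001, 0.07, 0.998, 0.003]
force: [2.1, 16.0, 3.2]
grip_width: 0.253
time_s: 7.3
eef_pos: [522.6, -159.8, 46.0]
ee_rot: [-0.001, 0.07, 0.998, 0.004]
force: [2.4, 23.3, 6.4]
grip_width: 0.256
```

```bash
python3 -m crank '{"dp":[[0,0.4,0],[0,0.3,0],[0,0,2],[0,0,3],[0,0,4],[0,0,4],[-1.5,2.5,3],[-1.5,2.5,0],[-1.5,2.5,0],[-1.5,2.5,0]],"delta_rot":[[0,0,0],[0,0,0],[0,0,0],[0,0,0],[0,0,0],[0,0,0],[0,0,0.5],[0,0,1.5],[0,0,1.5],[0,0,1.5]],"claw":[190,190,190,190,150,100,50,0,0,0]}' 30
python3 -m crank '{"dp":[[-1,2.5,0],[-1,2.5,0],[-1,2.5,0],[-1,2.5,0]],"delta_rot":[[0,0,0],[0,0,0],[0,0,0],[0,0,0]],"claw":[0,0,0,0]}'
python3 - <<'E'
from h import *
np.set_printoptions(precision=2,suppress=True)
for c,u in [('top',(420,280)),('side',(365,185))]:
    im,d=capture(c);crop(c+'6',im,u,70,5);save(c+'6f',im);np.savez(c+'6.npz',im=im,d=d)
    for t in ['pliers','grip_point','ring_center','stand','groove']:
        print(c,t,[(round(r['p'],2),np.round(r['centre'],1)) for r in pinpoint(c,t)][:3])
E
```

```text
time_s: 8.3
eef_pos: [462.2, -56.5, 206.5]
ee_rot: [0.0, 0.026, 1.0, -0.0]
force: [0.7, 0.8, 0.6]
grip_width: 0.996
time_s: 8.7
eef_pos: [422.4, 43.6, 206.4]
ee_rot: [0.0, 0.027, 1.0, -0.0]
force: [0.3, 0.9, 0.1]
grip_width: 1.002
top6 origin 350 228 scale 5
top pliers [(0.89, array([231.8, 253.9]))]
top grip_point [(0.64, array([224.9, 245.9]))]
top ring_center [(0.95, array([237.2, 242.9]))]
top stand [(0.93, array([232.3, 181.6])), (0.92, array([180., 337.])), (0.88, array([239.5, 276.9]))]
top groove []
side6 origin 295 133 scale 5
side pliers [(0.76, array([335.7, 303.1]))]
side grip_point [(0.67, array([330.1, 279.7]))]
side ring_center [(0.83, array([318.6, 328. ]))]
side stand [(0.76, array([234.2, 349.1])), (0.74, array([348.2, 340.3])), (0.58, array([429.6, 407.7]))]
side groove [(0.95, array([347.9, 173.6])), (0.49, array([408. , 251.4]))]
```

View pics/top6.png

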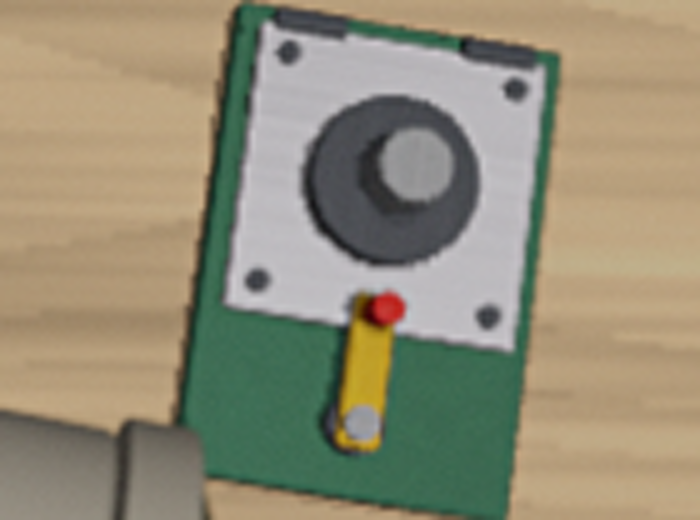

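View pics/side6.png

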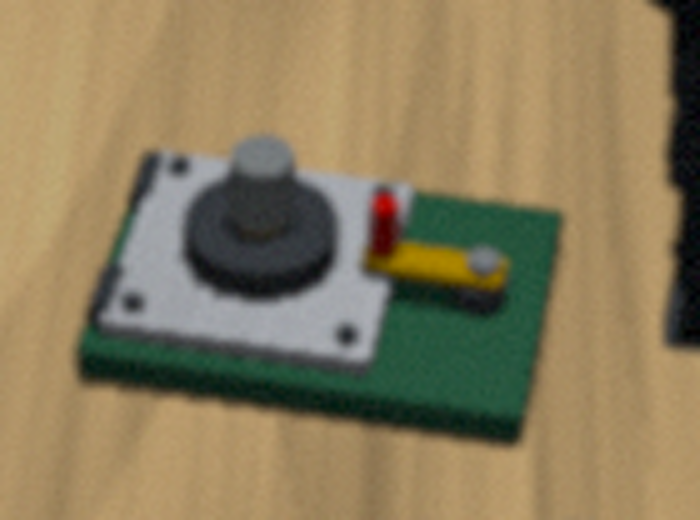

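```bash
python3 - <<'E'
from h import *
np.set_printoptions(precision=1,suppress=True)
im=np.load('top6.npz')['im'];crop('tpl6',im,(235,255),45,8)
im=np.load('side6.npz')['im'];crop('spl6',im,(335,310),50,8)
for n,a,b in [('grip',(225,244.5),(331,278.5)),('ring',(238.5,245),(319,326)),('pl',(232.4,254),(335,303)),('stand',(240,277.5),(350,340.5))]:
    print(n,*tri(a,b))
E
```

```text
tpl6 origin 190 222 scale 8
spl6 origin 285 273 scale 8
grip [583.  228.3 178.5] 1.0376347868395044
ring [605.5 227.   41.7] 3.4732901400674883
pl [576.8 226.1 111.5] 1.1129748539859363
stand [547.  226.8   0.3] 3.8458519966341216
```

View pics/tpl6.png

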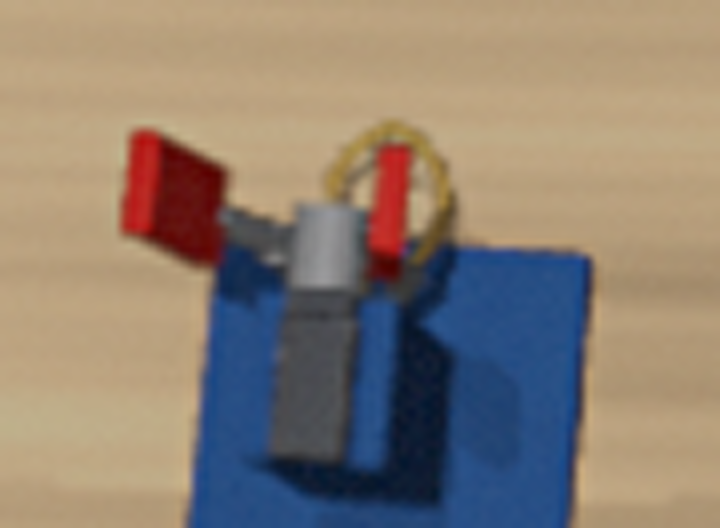

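View pics/spl6.png

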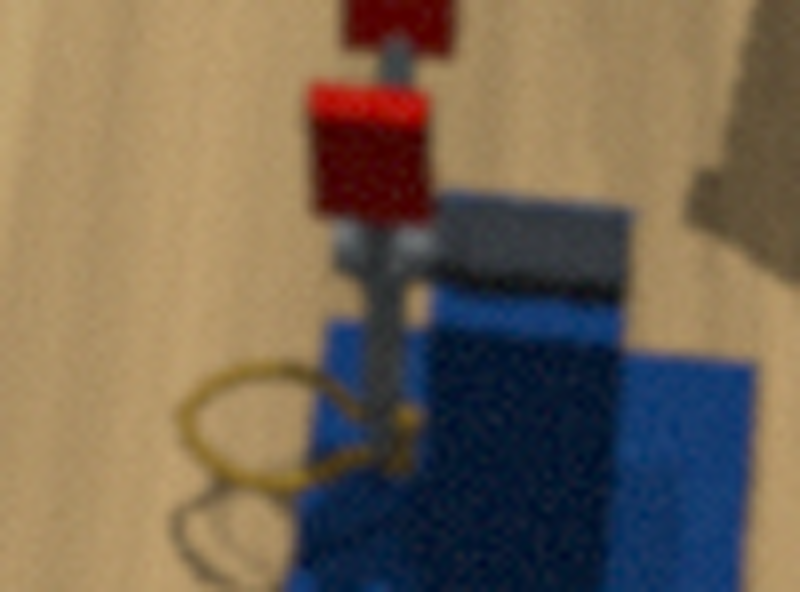

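```bash
python3 - <<'E'
from h import *
np.set_printoptions(precision=1,suppress=True)
c=lambda x,y:(190+(x+.5)/8-.5,222+(y+.5)/8-.5)
s=lambda x,y:(285+(x+.5)/8-.5,273+(y+.5)/8-.5)
L=at_z('top',c(142,182),199);Rr=at_z('top',c(391,198),199);v=L-Rr
print(L,Rr,(L+Rr)/2,np.degrees(np.arctan2(v[1],v[0]))-90,np.linalg.norm(v))
Ls=at_z('side',s(370,105),199); print('L side',Ls)
Rs=at_z('side',(255+386/5,240+92/5),199); print('R side',Rs)
# first pics: 
# grip edges direction in top: left grip inner long edges
a=at_z('top',c(150,235),199);b=at_z('top',c(160,135),199);v=b-a;print('yawL',np.degrees(np.arctan2(v[1],v[0])))
a=at_z('top',c(385,250),199);b=at_z('top',c(397,145),199);v=b-a;print('yawR',np.degrees(np.arctan2(v[1],v[0])))
# tab top (z~119?), stand column top z=110
P=[at_z('top',c(*q),115)[:2] for q in [(287,318),(352,318),(348,460),(268,458)]];print(P,np.mean(P,0))
# base plate corners z=12 visible : TR(590,257) left edge points (213,275)-(192,520), right (590,257)-(570,520)
f=lambda x,y:at_z('top',c(x,y),12)
for p,q in [((212,300),(192,520)),((590,260),(570,520)),((590,257),(450,246))]:
    v=f(*p)-f(*q);print(f(*p),f(*q),np.degrees(np.arctan2(v[1],v[0])))
E
```

```text
[579.6 255.3 199. ] [577.3 200.6 199. ] [578.4 228.  199. ] -2.35971317993814 54.6914167411207
L side [580.4 257.9 199. ]
R side [582.5 205.1 199. ]
yawL -2.0962315202796367
yawR -3.5040506464817427
[array([562.5, 237.9]), array([562.9, 222.4]), array([529.2, 221.6]), array([529.2, 240.6])] [545.9 230.6]
[581.3 277.7  12. ] [523.4 279.7  12. ] -1.9247501825965727
[594.4 178.4  12. ] [526.  180.8  12. ] -1.9885441553338645
[595.2 178.5  12. ] [597.2 215.5  12. ] -93.17455643268991
```

```bash
python3 -m crank '{"dp":[[1.55,1.85,0.7],[1.55,1.85,0.7],[1.55,1.85,0.7],[1.55,1.85,0.7],[1.55,1.85,0.7],[1.55,1.85,0],[1.55,1.85,0],[1.55,1.85,0],[1.55,1.85,0],[1.55,1.85,0]],"delta_rot":[[0,0,0],[0,0,0],[0,0,0],[0,0,0],[0,0,0],[0,0,0],[0,0,0],[0,0,0],[0,0,0],[0,0,0]],"claw":[0,0,0,0,0,0,0,0,0,0]}'
python3 -m crank '{"dp":[[0,0,0],[0,0,0]],"delta_rot":[[0,0,0],[0,0,0]],"claw":[0,0]}'
python3 - <<'E'
from h import *
im,d=capture('side');crop('side7',im,(335,270),80,5)
E
```

```text
time_s: 10.3
eef_pos: [578.6, 228.7, 241.0]
ee_rot: [-0.0, 0.027, 1.0, -0.0]
force: [0.3, 0.2, -0.1]
grip_width: 0.997
time_s: 10.5
eef_pos: [577.8, 227.8, 240.7]
ee_rot: [-0.0, 0.027, 1.0, -0.0]
force: [0.7, 0.0, -0.4]
grip_width: 1.004
side7 origin 255 210 scale 5
```

View pics/side7.png

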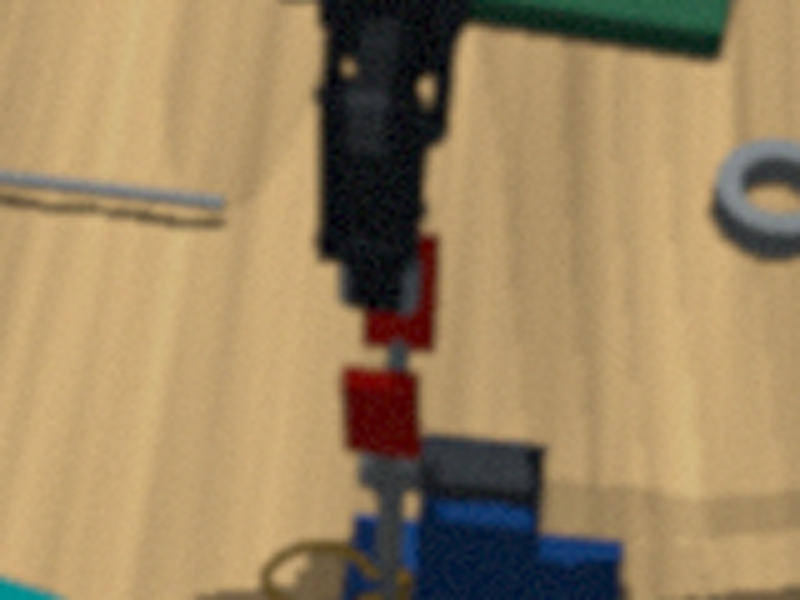

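```bash
python3 -m crank '{"dp":[[0,0.05,-1.5],[0,0,-1],[0,0,-1],[0,0,-1],[0,0,0]],"delta_rot":[[0,0,0],[0,0,0],[0,0,0],[0,0,0],[0,0,0]],"claw":[0,0,0,0,0]}'
python3 - <<'E'
from h import *
im,d=capture('side');crop('side8',im,(335,270),80,5)
E
python3 -m crank '{"dp":[[0,0,-1],[0,0,-1],[0,0,-1],[0,0,-0.8],[0,0,0]],"delta_rot":[[0,0,0],[0,0,0],[0,0,0],[0,0,0],[0,0,0]],"claw":[0,0,0,0,0]}'
```

```text
time_s: 11.05
eef_pos: [577.4, 228.2, 194.8]
ee_rot: [-0.001, 0.027, 1.0, -0.0]
force: [0.0, -0.6, -0.5]
grip_width: 1.001
side8 origin 255 210 scale 5
time_s: 11.6
eef_pos: [577.4, 228.4, 156.7]
ee_rot: [-0.001, 0.027, 1.0, -0.0]
force: [0.4, 0.1, 0.6]
grip_width: 0.999
```

View pics/side8.png

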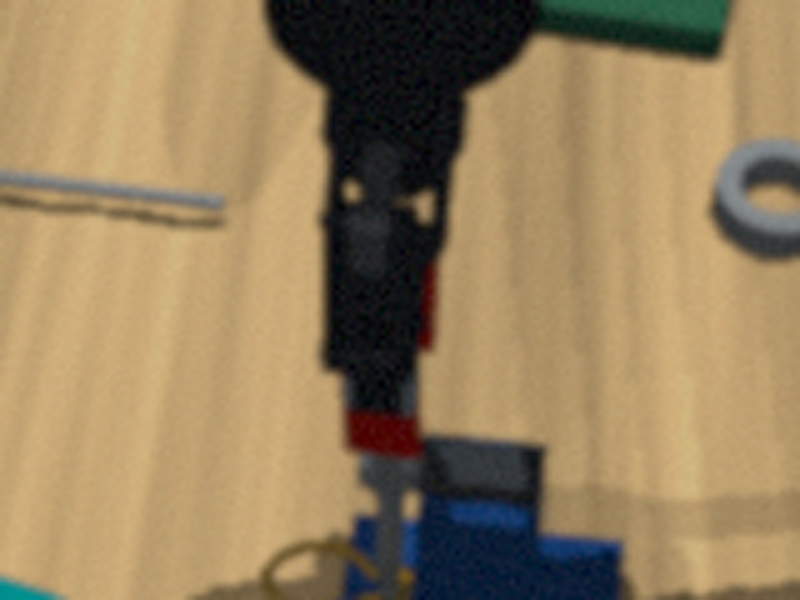

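```bash
python3 -m crank '{"dp":[[0,0,0],[0,0,0],[0,0,0],[0,0,0],[0,0,0],[0,0,0],[0,0,0],[0,0,0]],"delta_rot":[[0,0,0],[0,0,0],[0,0,0],[0,0,0],[0,0,0],[0,0,0],[0,0,0],[0,0,0]],"claw":[60,80,100,120,140,160,180,200]}' 60
python3 - <<'E'
from h import *
im,d=capture('side');crop('side9',im,(335,290),80,5)
im,d=capture('top');crop('top9',im,(235,250),80,5)
E
```

```text
time_s: 12.4
eef_pos: [579.2, 228.1, 161.2]
ee_rot: [0.003, 0.027, 1.0, -0.0]
force: [-0.1, -3.2, 13.7]
grip_width: 0.373
side9 origin 255 230 scale 5
top9 origin 155 190 scale 5
```

View pics/side9.png

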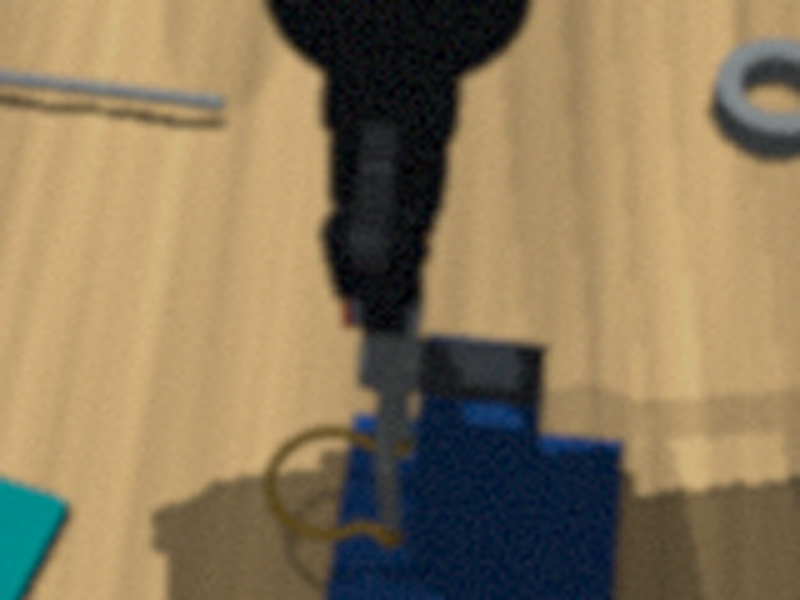

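View pics/top9.png

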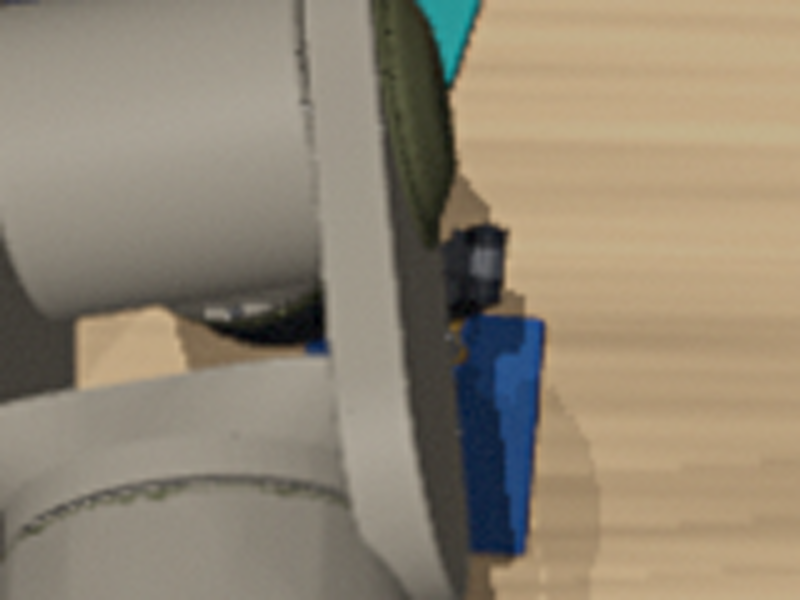

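```bash
python3 -m crank '{"dp":[[0,0,0],[0,0,0],[0,0,0.7],[0,0,1],[0,0,1.2],[0,0,1.5],[0,0,1.5],[0,0,1.5],[0,0,1.2],[0,0,0]],"delta_rot":[[0,0,0],[0,0,0],[0,0,0],[0,0,0],[0,0,0],[0,0,0],[0,0,0],[0,0,0],[0,0,0],[0,0,0]],"claw":[255,255,255,255,255,255,255,255,255,255]}' 60
python3 - <<'E'
from h import *
im,d=capture('side');crop('side10',im,(335,270),80,5)
for t in ['pliers','grip_point','ring_center']:
        print(t,[(round(r['p'],2),np.round(r['centre'],1)) for r in pinpoint('side',t)][:3])
E
```

```text
time_s: 13.5
eef_pos: [578.2, 228.8, 246.3]
ee_rot: [0.001, 0.027, 1.0, 0.0]
force: [0.2, 1.0, -3.7]
grip_width: 0.372
side10 origin 255 210 scale 5
pliers [(0.78, array([338.9, 268.9])), (0.22, array([347.8, 344.3]))]
grip_point []
ring_center [(0.57, array([319.6, 299.2]))]
```

View pics/side10.png

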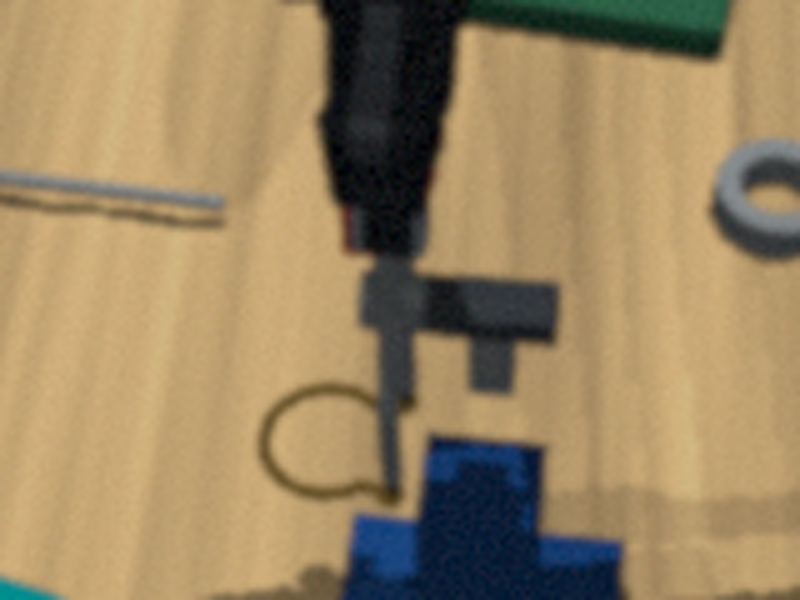

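```bash
cat >> h.py <<'E'
def ringfit(im,box,z,dbg=None,R=20.5):
    x0,y0,x1,y1=box
    k=im[y0:y1,x0:x1].astype(int)
    hsv=cv2.cvtColor(im[y0:y1,x0:x1],cv2.COLOR_RGB2HSV)
    # dark against local background, brownish
    bg=cv2.medianBlur(im[y0:y1,x0:x1],21).astype(int)
    m=((bg.sum(2)-k.sum(2))>90)&(k[:,:,0]-k[:,:,2]>25)
    ys,xs=np.nonzero(m)
    P=np.array([at_z('side',(x+x0,y+y0),z)[:2] for x,y in zip(xs,ys)])
    from scipy.optimize import least_squares
    f=lambda p:np.hypot(P[:,0]-p[0],P[:,1]-p[1])-p[2]
    r=least_squares(f,[*np.median(P,0),R],loss='soft_l1',f_scale=1.5)
    o=im[y0:y1,x0:x1].copy();o[m]=(0,255,0)
    if dbg: save(dbg,cv2.resize(o,None,fx=8,fy=8,interpolation=cv2.INTER_NEAREST))
    return r.x,len(P),np.median(np.abs(f(r.x)))
E
python3 - <<'E'
from h import *
im,d=capture('side')
print(sense()['eef_pos'])
for z in (122,125.5,129): print(z,ringfit(im,(303,280,338,312),z,'rf1'))
E
```

```text
[577.62284565 228.4856754  243.37824334]
122 (array([597.84626089, 227.36876507,  21.80384174]), 192, np.float64(1.50982539933222))
125.5 (array([597.56438144, 229.88865934,  21.69420879]), 192, np.float64(1.5022136678596265))
129 (array([597.28250006, 232.40855342,  21.58457801]), 192, np.float64(1.4946012907815138))
```

View pics/rf1.png

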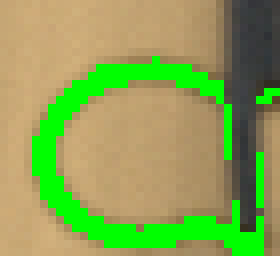

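```bash
python3 - <<'E'
from h import *
np.set_printoptions(precision=2,suppress=True)
im,d=capture('side')
print(sense()['eef_pos'])
for z in (120,123,126): print(z,ringfit(im,(303,283,326,312),z,'rf2'))
E
```

```text
[577.69 228.47 243.51]
120 (array([599.47, 225.36,  21.07]), 130, np.float64(1.3688813868480825))
123 (array([599.22, 227.53,  20.98]), 130, np.float64(1.3629821717204482))
126 (array([598.97, 229.69,  20.89]), 130, np.float64(1.3570827292091217))
```

```bash
python3 -m crank '{"dp":[[-0.1,-1.2,0],[-0.1,-2,0],[-0.1,-2,0],[-0.1,-2,0],[-0.1,-2,0],[-0.1,-2,0],[-0.1,-2,0],[-0.1,-2,0],[-0.1,-2,0],[-0.1,-2,0]],"delta_rot":[[0,0,0],[0,0,0],[0,0,0],[0,0,0],[0,0,0],[0,0,0],[0,0,0],[0,0,0],[0,0,0],[0,0,0]],"claw":[255,255,255,255,255,255,255,255,255,255]}' 60
python3 -m crank '{"dp":[[-0.1,-2,0],[-0.1,-2,0],[-0.1,-2,0],[-0.1,-2,0],[-0.1,-2,0],[-0.15,-2,0],[-0.15,-2,0],[-0.15,-2,0],[-0.15,-2,0],[-0.15,-1.7,0]],"delta_rot":[[0,0,0],[0,0,0],[0,0,0],[0,0,0],[0,0,0],[0,0,0],[0,0,0],[0,0,0],[0,0,0],[0,0,0]],"claw":[255,255,255,255,255,255,255,255,255,255]}' 60
python3 -m crank '{"dp":[[0,0,0],[0,0,0],[0,0,0]],"delta_rot":[[0,0,0],[0,0,0],[0,0,0]],"claw":[255,255,255]}' 60
python3 - <<'E'
from h import *
im,d=capture('side');crop('side11',im,(355,165),50,8)
s=sense();print(s['eef_pos'],s['force'])
im,d=capture('top');crop('top11',im,(425,265),70,5)
E
```

```text
time_s: 14.8
eef_pos: [567.5, 35.0, 244.2]
ee_rot: [-0.0, 0.027, 1.0, -0.0]
force: [-0.1, 0.0, -4.0]
grip_width: 0.372
time_s: 15.8
eef_pos: [554.8, -162.1, 244.2]
ee_rot: [-0.0, 0.027, 1.0, -0.0]
force: [-0.3, 0.0, -4.0]
grip_width: 0.376
time_s: 16.1
eef_pos: [555.4, -159.9, 244.3]
ee_rot: [-0.0, 0.026, 1.0, 0.0]
force: [-0.2, 0.7, -4.0]
grip_width: 0.367
side11 origin 305 128 scale 8
[ 555.4767704  -159.81886541  244.35089179] [-0.26624924 -0.05491344 -2.95816424]
top11 origin 355 213 scale 5
```

View pics/side11.png

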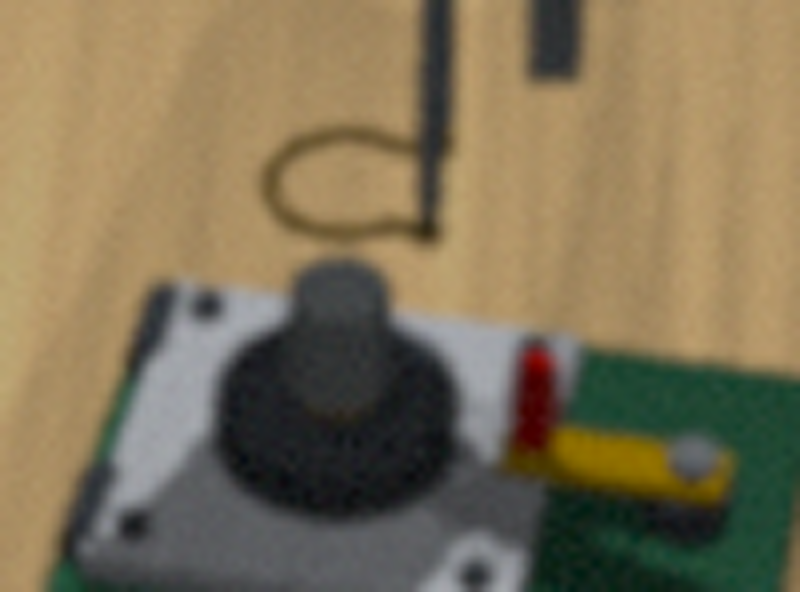

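View pics/top11.png

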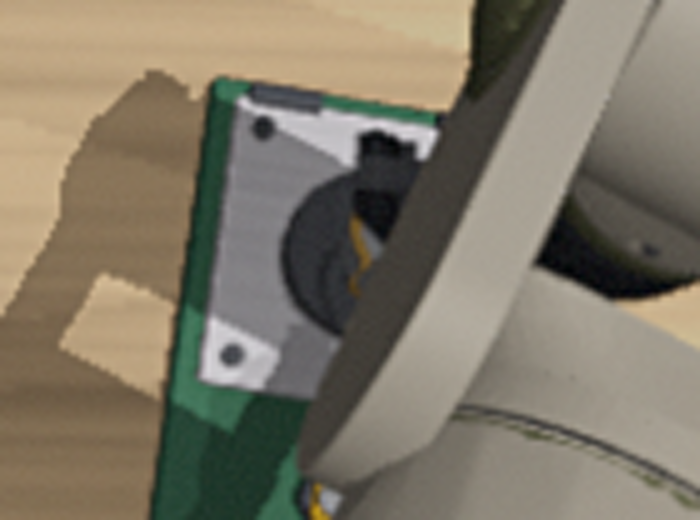

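```bash
python3 - <<'E'
from h import *
np.set_printoptions(precision=2,suppress=True)
im,d=capture('side');p=sense()['eef_pos'];print(p)
z=p[2]-120.5
for zz in (z-3,z,z+3): print(zz,ringfit(im,(330,138,355,160),zz,'rf3'))
s=lambda x,y:(305+(x+.5)/8-.5,128+(y+.5)/8-.5)
print('axle top',at_z('side',s(342.5,291),85),'x from edges')
for y in (330,390): pass
for P in [(577.8,-161.3,85),(577.8,-161.3,50)]: print((proj('side',P)-[305,128])*8)
# vertical check
P=at_z('side',s(430,180),z+15);print('vert',[(proj('side',[P[0],P[1],zz])-[305,128])*8 for zz in (z-5,z+20,z+45)])
E
```

```text
[ 555.54 -159.88  244.35]
120.85213120176479 (array([ 577.56, -163.47,   20.96]), 80, np.float64(1.5817513699088508))
123.85213120176479 (array([ 577.41, -159.63,   20.87]), 80, np.float64(1.574918864394217))
126.85213120176479 (array([ 577.25, -155.79,   20.78]), 80, np.float64(1.5680864645198778))
axle top [ 577.87 -162.55   85.  ] x from edges
[339.   290.44]
[336.28 388.64]
vert [array([423.67, 237.46]), array([427.22, 161.  ]), array([430.9 ,  81.86])]
```

View pics/rf3.png

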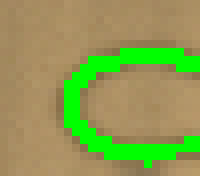

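```bash
python3 -m crank '{"dp":[[0.05,-0.05,-0.8],[0,0,-1],[0,0,-0.8],[0,0,-0.6],[0,0,0],[0,0,0]],"delta_rot":[[0,0,0],[0,0,0],[0,0,0],[0,0,0],[0,0,0],[0,0,0]],"claw":[255,255,255,255,255,255]}' 60
python3 - <<'E'
from h import *
np.set_printoptions(precision=2,suppress=True)
im,d=capture('side');p=sense()['eef_pos'];print(p)
crop('side12',im,(355,165),50,8)
E
```

```text
time_s: 16.85
eef_pos: [556.0, -161.0, 212.4]
ee_rot: [0.0, 0.027, 1.0, -0.0]
force: [0.2, 0.4, -3.3]
grip_width: 0.37
[ 556.12 -161.06  212.6 ]
side12 origin 305 128 scale 8
```

View pics/side12.png

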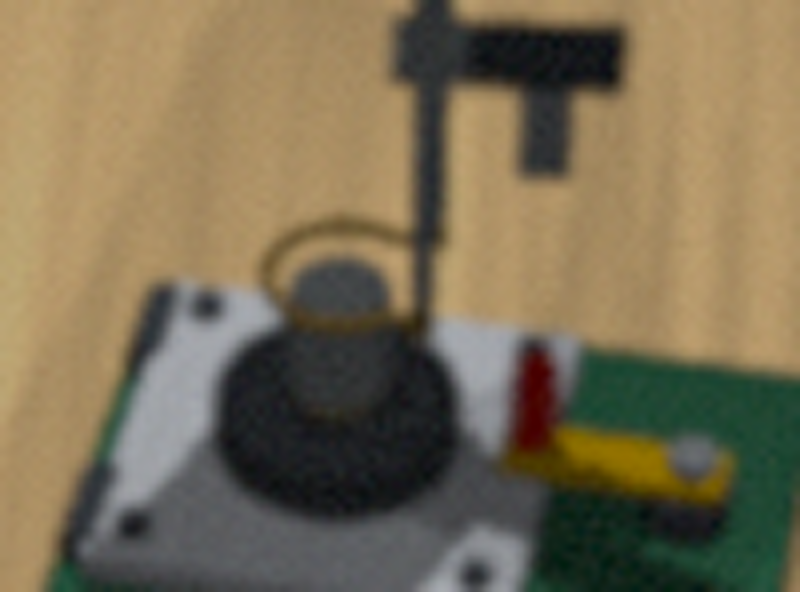

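```bash
python3 -m crank '{"dp":[[-0.05,0,-0.5],[0,0,-0.5],[0,0,-0.5],[0,0,-0.5],[0,0,0],[0,0,0]],"delta_rot":[[0,0,0],[0,0,0],[0,0,0],[0,0,0],[0,0,0],[0,0,0]],"claw":[255,255,255,255,255,255]}' 60
python3 - <<'E'
from h import *
np.set_printoptions(precision=2,suppress=True)
im,d=capture('side');s=sense();print(s['eef_pos'],s['force'],s['wrist_torque'])
crop('side13',im,(355,165),50,8)
E
```

```text
time_s: 17.5
eef_pos: [555.5, -161.0, 192.3]
ee_rot: [-0.0, 0.027, 1.0, 0.0]
force: [-0.1, -0.6, -3.1]
grip_width: 0.373
[ 555.56 -161.    192.44] [-0.88  0.59 -2.6 ] [-0.04 -0.01 -0.01]
side13 origin 305 128 scale 8
```

View pics/side13.png

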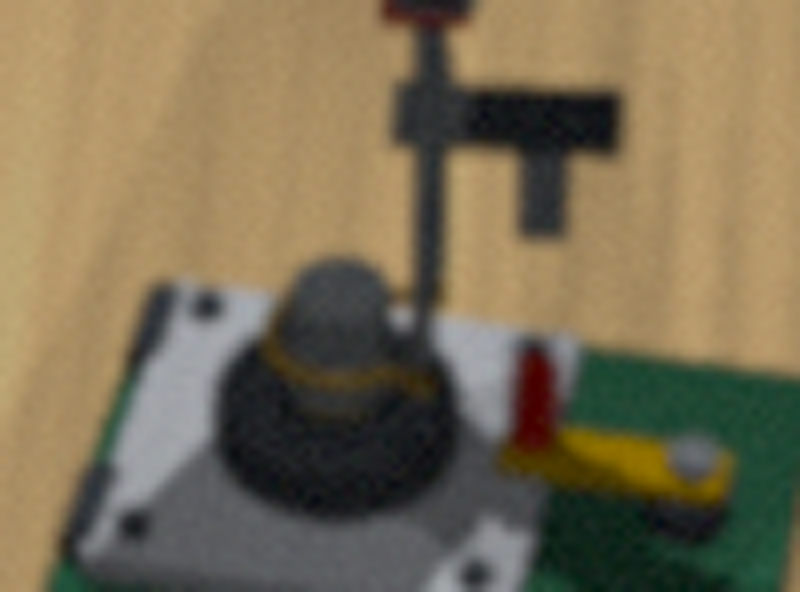

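```bash
python3 -m crank '{"dp":[[0,0,-0.5],[0,0,-0.5],[0,0,-0.5],[0,0,-0.3],[0,0,0],[0,0,0]],"delta_rot":[[0,0,0],[0,0,0],[0,0,0],[0,0,0],[0,0,0],[0,0,0]],"claw":[255,255,255,255,255,255]}' 60
python3 -m crank '{"dp":[[0,0,-0.1],[0,0,-0.1],[0,0,0]],"delta_rot":[[0,0,0],[0,0,0],[0,0,0]],"claw":[255,255,255]}' 60
python3 -m crank '{"dp":[[0,0,-0.1],[0,0,0],[0,0,0]],"delta_rot":[[0,0,0],[0,0,0],[0,0,0]],"claw":[255,255,255]}' 60
```

```text
time_s: 18.15
eef_pos: [555.5, -161.0, 174.3]
ee_rot: [0.0, 0.027, 1.0, -0.0]
force: [-0.2, -0.2, -2.6]
grip_width: 0.375
time_s: 18.45
eef_pos: [555.6, -161.1, 173.0]
ee_rot: [0.0, 0.027, 1.0, -0.0]
force: [-1.6, 0.3, 1.9]
grip_width: 0.371
time_s: 18.75
eef_pos: [555.7, -161.1, 172.9]
ee_rot: [0.001, 0.027, 1.0, -0.0]
force: [-4.8, 1.0, 9.2]
grip_width: 0.375
```

```bash
python3 - <<'E'
from h import *
np.set_printoptions(precision=2,suppress=True)
im,d=capture('side');s=sense();print(s['eef_pos'],s['force'],s['wrist_torque'])
crop('side14',im,(352,172),35,11)
im,d=capture('top');crop('top14',im,(425,265),50,8)
E
```

```text
[ 555.67 -161.13  172.84] [-4.1   0.35  9.76] [0.3  0.69 0.05]
side14 origin 317 146 scale 11
top14 origin 375 228 scale 8
```

View pics/side14.png

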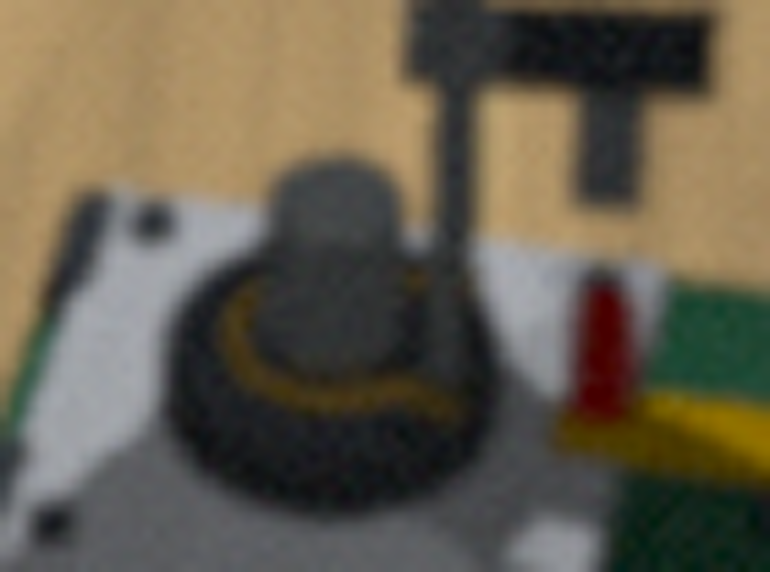

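View pics/top14.png

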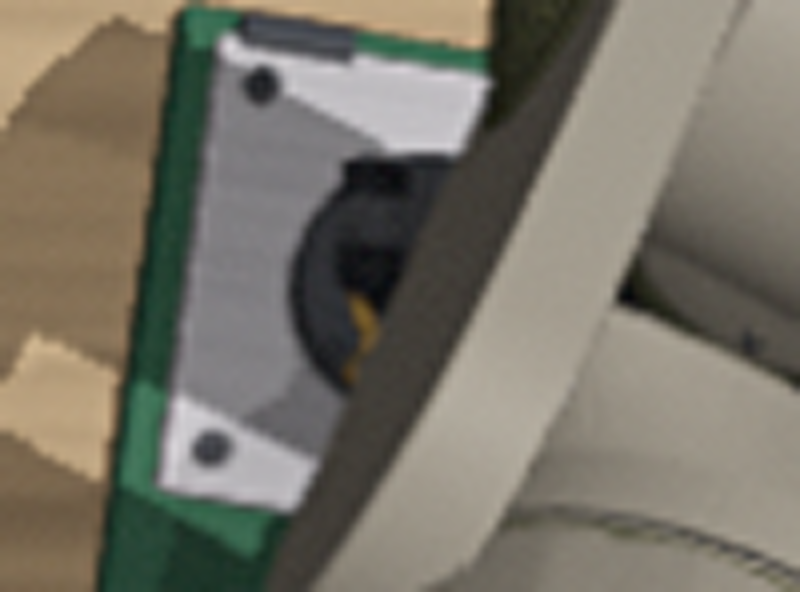

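```bash
python3 -m crank '{"dp":[[0,0,0.2],[-0.1,0,0],[-0.05,0,0],[0,0,0],[0,0,-0.1],[0,0,0],[0,0,0]],"delta_rot":[[0,0,0],[0,0,0],[0,0,0],[0,0,0],[0,0,0],[0,0,0],[0,0,0]],"claw":[255,255,255,255,255,255,255]}' 60
python3 -m crank '{"dp":[[0,0,-0.1],[0,0,0],[0,0,0]],"delta_rot":[[0,0,0],[0,0,0],[0,0,0]],"claw":[255,255,255]}' 60
python3 - <<'E'
from h import *
np.set_printoptions(precision=2,suppress=True)
im,d=capture('side');s=sense();print(s['eef_pos'],s['force'],s['wrist_torque'],s['grip_width'])
crop('side15',im,(352,172),35,11)
E
```

```text
time_s: 19.55
eef_pos: [554.1, -161.0, 172.9]
ee_rot: [0.0, 0.027, 1.0, -0.0]
force: [-2.6, 0.1, 5.8]
grip_width: 0.375
time_s: 19.85
eef_pos: [554.1, -161.1, 172.8]
ee_rot: [0.001, 0.027, 1.0, -0.0]
force: [-4.5, 1.4, 11.6]
grip_width: 0.374
[ 554.13 -161.09  172.76] [-4.63  2.27 11.94] [0.43 0.68 0.03] 0.37036639896997037
side15 origin 317 146 scale 11
```

View pics/side15.png

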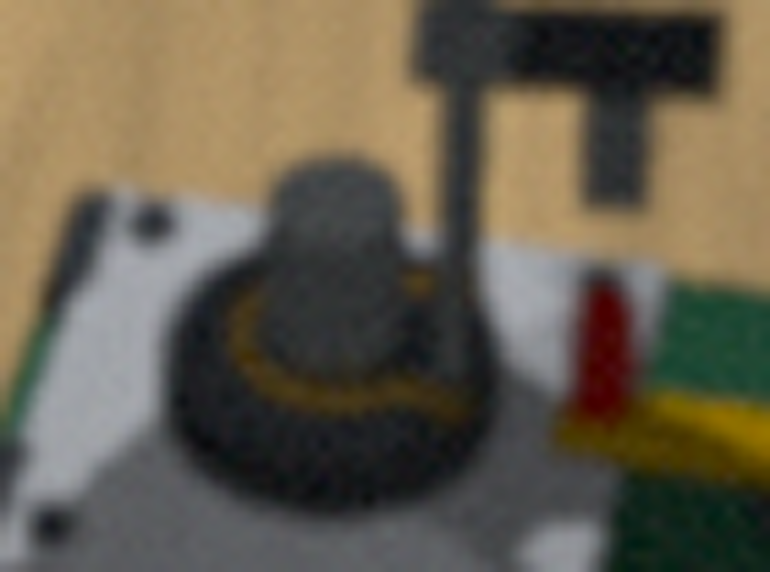

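```bash
python3 -m crank '{"dp":[[0,0,0.1],[0,0,0],[0,0,0],[0,0,0],[0,0,0]],"delta_rot":[[0,0,0],[0,0,0],[0,0,0],[0,0,0],[0,0,0]],"claw":[255,255,255,255,255]}' 60
python3 - <<'E'
from h import *
np.set_printoptions(precision=2,suppress=True)
im,d=capture('side');s=sense();print(s['eef_pos'],s['force'],s['wrist_torque'],s['grip_width'])
crop('side16',im,(352,172),35,11); save('side16f',im)
for t in ['ring_center','groove','turn_post']: print(t,[(round(r['p'],2),np.round(r['centre'],1)) for r in pinpoint('side',t)][:2])
for zz in (47,50,53):print(zz,proj('side',(577.8,-161.5,zz)))
o=im[160:192,333:360];
# wire pixels (yellowish) on pulley -> circle at z=50
hsv=cv2.cvtColor(o,cv2.COLOR_RGB2HSV);m=(hsv[:,:,1]>110)&(hsv[:,:,0]<35)&(hsv[:,:,2]>45)
ys,xs=np.nonzero(m);P=np.array([at_z('side',(x+333,y+160),50)[:2] for x,y in zip(xs,ys)])
from scipy.optimize import least_squares
for R in (20.5,None):
    f=lambda p:np.hypot(P[:,0]-p[0],P[:,1]-p[1])-(R or p[2])
    r=least_squares(f,[577,-161,20.5][:2 if R else 3],loss='soft_l1');print(len(P),r.x,np.median(abs(f(r.x))))
E
```

```text
time_s: 20.4
eef_pos: [554.1, -161.0, 172.9]
ee_rot: [0.0, 0.027, 1.0, -0.0]
force: [-2.8, 1.1, 7.4]
grip_width: 0.374
[ 554.09 -161.03  172.85] [-2.13  0.44  6.99] [ 0.24  0.22 -0.01] 0.36890601965539205
side16 origin 317 146 scale 11
ring_center [(0.64, array([348.2, 177.3])), (0.64, array([361.3, 149.7]))]
groove [(0.55, array([345.3, 175.2]))]
turn_post [(0.7, array([370. , 175.5])), (0.54, array([390.7, 185.1]))]
47 [347.01 177.55]
50 [347.04 176.52]
53 [347.07 175.49]
71 [ 575.93 -163.35] 2.175745548812767
71 [ 575.2  -164.56   22.  ] 2.159341055265564
```

View pics/side16.png

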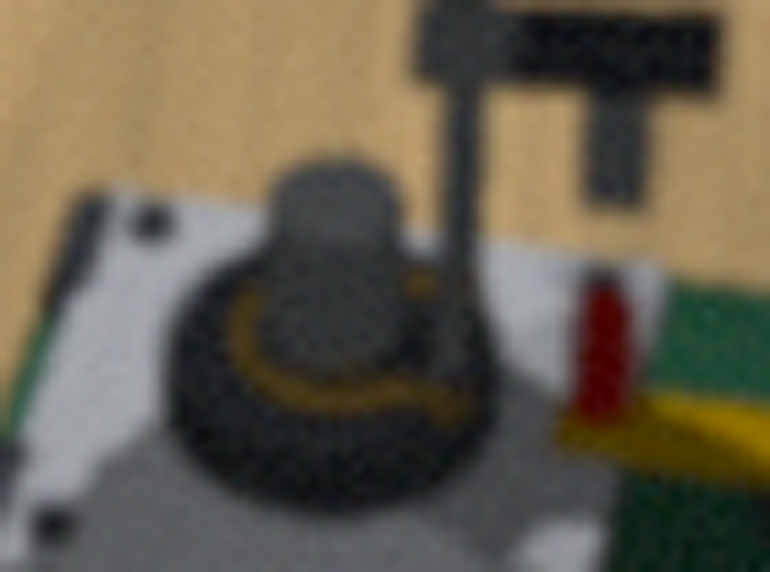

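View pics/side16f.png

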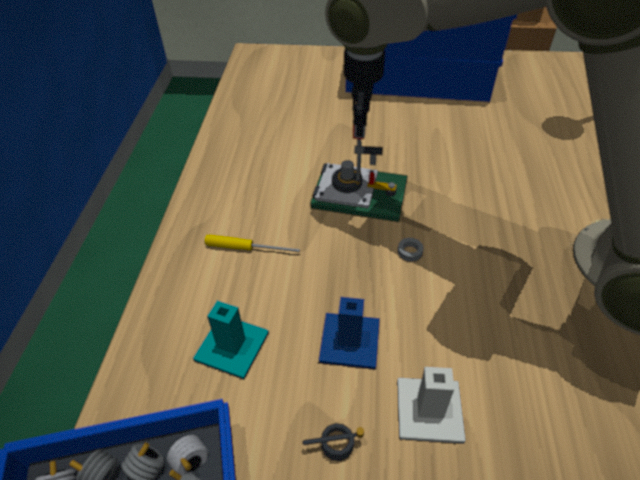

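```bash
python3 -c "
from rig import *
print(finish_job())"
```

```text
the job is handed in; nothing more can be done
None
```

I did the job in the order asked and handed it in about 20.6 s in, with the pliers still held squeezed at 60 N and the ring round the axle on the pulley. The hand-in gave no verdict.

**What I did**
- **Turnbutton:** I pinched the post and led it part-way round. It sat off-centre in the pads, so I re-centred and pushed it with one finger until it met the stop. At the stop the force rose to about 23 N with no further motion. Afterwards the bar looked parallel to the fixture's x axis in both cameras.
- **Pliers:** I took them from the blue stand, squeezed them home and lifted them straight up. I then moved the spread ring over the axle and lowered it until it touched the pulley.

**What the last checks showed**
- **Seat on the pulley:** The ring shows round the axle, level on the pulley. The outside force was about 7 N upward with some 2 N sideways, and the gripper opening stayed steady.
- **Other things:** The coil, collar and screwdriver look untouched, and the turnbutton still points over the frame.

**What disagreed or stayed uncertain**
- **Contact height:** The ring met the pulley about 2 mm higher than I had worked out. I put this down to the pliers shifting in the grip, but did not confirm it.
- **Centring:** The views put the ring within about 2 mm of the axle's centre, with 4 mm of play all round. A rough last circle fit, which had few wire pixels, read about 2 mm off in x and y.
- **Squeeze:** The gripper opening read about 31.5 mm against the 36 mm expected. The 14 mm post had also read low, and the fingers had stopped, so I took the handles to be fully home.
- **Top view:** The arm blocked most of the top camera at the end, so the final check rests mainly on the side camera.

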